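# Uncap, dial open and present a combination padlock at the stockroom checking bench

## Robot

A 6-joint arm with a two-finger parallel gripper is mounted at the origin on the work surface. World frame = base frame: x ahead of the robot, y to its left, z up, the work surface at z = 0. Lengths are in m, angles in rad, forces in N, time in s.
With the tool pointing down it reaches from about 0.325 to 0.9 m from the base axis. Payload 6.1 kg.
Tool frame: the origin (TCP) lies midway between the tips of the shut fingers; the grasp point (between the pads) lies 19 mm behind it; x points along the fingers, y is the direction in which the jaws open and shut, and the axes are right-handed (so a half turn about x gives the same grasp; the last joint's range is limited). The gripper opens to 85 mm and grips with 20 to 120 N. Pads are 22 mm wide; open, the fingers measure 114 mm over their backs; the gripper's body (76 mm by 85 mm) begins 54 mm behind the grasp point. The pads swing forward as they close: fully open they stand 13 mm farther back than shut.
Start: joints at [-1.24, 0.22, 1.526, -0, 1.395, -0.126], TCP at [0.276, -0.561, 0.231] pointing down, gripper open.
Joint ranges: [-2.98, 2.98], [-0.91, 2.08], [0.09, 2.57], [-1.24, 4.39], [0.2, 2.65], [-2.68, 2.68]. Speed limits (rad/s): [2.57, 2.57, 3.01, 3.14, 3.14, 3.14].

## Interface

Orientations are given as [roll, pitch, yaw] about the fixed x, y, z axes, in that order (R = Rz(yaw) Ry(pitch) Rx(roll)).
In Python, from plant import movep, move_l, set_joints, gripper_to, hold, inverse_kinematics, observe, get_image, get_calibration, Unreachable, job_done gives the robot as it stands. Calls block until the motion is done:
- movep(position, orientation): joint-space move of the TCP to a pose.
- move_l(position, feed=0.15, rotation=None, max_force=None): straight line of the TCP; rotation=None keeps the orientation; feed is the mean speed in m/s. With max_force (N) it stops when the force on the tool has changed by that much, and returns True; else False.
- set_joints(angles): joint-space move.
- gripper_to(opening, f_grip=None): finger opening in m; f_grip is the grip in N (None keeps the last); returns when the fingers have stopped.
- hold(seconds).
- inverse_kinematics(position, orientation): joint angles nearest the present ones, or None.
- observe(): the state.
- get_image(name): name is "scene" or "top" or "wrist"; returns (picture, depth): 400x640x3 uint8, red, green, blue; 400x640 float32, m along the optical axis (not along the pixel's ray), 0 where there is no reading.
- get_calibration(name): a dict with "intrinsics" (3x3 intrinsics, pixels), "world_from_camera" (4x4, takes a point from camera to world coordinates). Camera axes: x right, y down, z forward; pixel columns grow to the right and rows downward; lengths in m; the calibration is good to about 2 mm. The wrist camera is an equidistant fisheye: a pixel r from the principal point sees the ray r / f radians off the axis. A picture is of the moment at which its call begins: read the wrist's pose just before it. get_calibration takes no time and is no camera call; for the wrist camera it gives the pose at the moment of the call.
A pose or a line that the arm cannot do raises Unreachable and nothing moves.
- job_done(): hands the job in, once; it reports no verdict.
The state is a dict: "time_s": time; "q": joint angles; "joint_velocities": joint speeds; "joint_torque": joint torques, N m; "eef_pos": TCP position; "tcp_rot": TCP orientation; "ft_force": force on the tool from outside, world axes, zero at the start; "torque": the same for the moment, N m; "opening": finger opening in m.
Only numpy, scipy, OpenCV 4.12 (cv2) and the standard library are available. Lean on these libraries where they do the work, as an engineer would, in place of code of your own. Each camera call takes 0.05 s, during which the arm holds its last target. There are 200 camera calls.

## Task

Check one combination padlock: take the orange transit cap off its dial and drop it into the open cardboard carton, then turn the dial clockwise, feeling its clicks, until its white line clicks in at the green mark, and pull the shackle fully open. Then lift the open lock out of its holder and present it: the program finishes while still holding it, still and level with the dial facing up, about 15 cm above the middle of the green pad. Leave the other things on the bench where they are.

Things in the scene. Friction and masses are not known exactly. Their poses are not given: they have to be found in the camera images.
- cap_grip (a point): point on the axis of the loose orange plastic transit cap (35 g), 24 mm above its underside and 11 mm below its top: where to grip it, across 54 mm, any side. The cap is an upside-down cup, 54 mm across, 35 mm tall, standing over the dial on the lock's flat face (face 60 mm wide, so keep fingertips above it). z is the cap's up. Lifts straight off; must rise 32 mm to clear the dial
- lock_mid (a point): centre of the loose padlock's case, a steel box with blue band, 66 mm along x, 60 along y, 30 thick along z. It lies on its back in the holder (1.5 mm play), z up, dial on its upper face, shackle along +x. This point is 35 mm above the bench at the start. Sides facing +-y are free for fingers over the middle 46 mm, right down to the bench: grasp across y, from above
- dial_grip (a point): point on the axis of the dial's round ribbed black grip, 5 mm below its top: where to grip it, any side. Grip 28 mm across, 26 mm tall; it stands on a black disc 44 mm across, 4 mm thick, with a white line; disc top 21 mm below this point (fingertips must stay above it). This point is 40 mm above lock_mid. Axes turn with the dial; axis = the lock's z
- dial (a joint): dial angle, rad, growing clockwise seen from above. Notches (felt clicks, about 0.1 N m) at 0, 0.36, 0.72, 1.08, 1.44, 1.80, a tick on the lock's face at each; let go, it settles in the nearest. Starts in one of the first three. Lock released only at 1.44 (within 0.1): white line at the thicker green mark, on the shackle's side. Stops at -0.08, 1.88
- shackle_grip (a point): point midway between the shackle's legs, 62 mm from lock_mid along the lock's +x while shut; moves with it; axes as the lock's. Steel bar 8 mm thick, legs along x, 44 mm over their outsides along y, straight to 8 mm beyond this point, then a round bow ending 30 mm beyond it. 35 mm above the bench at the start, no holder under it. Grip from above across the outsides of both legs
- shackle (a joint): how far the shackle is pulled out along the lock's +x, m: 0 shut, 0.022 fully open (stop). Blocked within 3 mm unless the dial stands at its opening notch; then slides with about 3 N of friction and stays where it is left
- nest: the holder, fixed to the bench: wooden base 20 mm high, 82 mm along x, 76 along y at its ends, 50 at its waist; four aluminium corner posts 14 mm higher; origin under its centre, yaw as the lock's. The lock lifts straight up out of it
- carton: open cardboard carton for scrap, fixed; outside 180 mm along x, 160 mm along y, 90 mm high, walls 5 mm; origin at the centre of its underside, z up
- pad: square green checking pad with a white ring, 140 x 140 x 3 mm, fixed flat on the bench; origin at the centre of its underside. It may lie left or right, the carton on the other side
- tape: bystander, loose: cardboard-coloured tape core lying flat, ring 70 mm across, 24 mm high; origin at the centre of its underside
- marker: bystander, loose: blue and black marker pen lying down, 125 mm long along its x, 17 mm thick; origin at the centre of its underside
- teal_box: bystander, loose: teal stock box with a yellow band, 50 x 90 x 40 mm high; origin at the centre of its underside
- stapler: bystander, loose: red and black stapler, 130 mm long along its x, about 50 mm high; origin at the centre of its underside
- glue_jar: bystander, loose: small white jar with yellow label and red lid, 44 mm across, 70 mm high; origin at the centre of its underside
- yellow_box: bystander, loose: yellow and orange stock box 45 x 65 x 55 mm high; origin at the centre of its underside
- cap: the cap as a whole; origin at the centre of its underside, z up (see cap_grip)
- lock: the lock as a whole, with dial and shackle, about 0.45 kg, give or take a quarter; origin at the centre of its body's underside, axes as lock_mid's
Mind the look-alikes: they are no part of the job. What is shaped like the cap but purple is not meant.

How it is judged:
On the way, in this order (a step that is already met when the one before it is completed fails the run):
1. the transit cap lies in the carton, let go (x of cap_grip in the frame of carton between -0.085 and 0.085 m and y of cap_grip in the frame of carton between -0.075 and 0.075 m and z of cap_grip in the frame of carton between 0 and 0.088 m and contact force between the fingers and cap below 0.3 N), for 0.2 s.
2. the dial stands in the opening notch, shackle still shut (value of joint dial between 1.32 and 1.56 rad and value of joint shackle below 0.006 m), for 0.2 s.
3. the shackle is pulled open (value of joint shackle above 0.017 m), for 0.2 s.
At the end, for the whole second after the job is handed in: The cap lies in the carton, let go. The lock, shackle out at least 16 mm of 22, is held by the fingers alone, at rest (under 5 cm/s), upright within 0.35 rad (dial up), its body's centre 9 to 22 cm above the bench and within 60 mm horizontally of the pad's centre (all of step 1 and value of joint shackle above 0.016 m and height (world z) of lock_mid between 0.09 and 0.22 m and horizontal distance between lock_mid and pad below 0.06 m and angle between lock_mid's own z axis and vertical below 0.35 rad and contact force between the fingers and lock above 2 N and contact force between lock and nest below 0.1 N and contact force between lock and carton below 0.1 N and contact force between lock and pad below 0.1 N and linear speed of lock below 0.05 m/s); the arm keeps its last pose, push and grip.
It fails at once if a bystander (tape, marker, teal box, stapler, glue jar, yellow box) is moved more than 30 mm (distance of any of tape, marker, teal_box, stapler, glue_jar, yellow_box from where it was at the start of the episode above 0.03 m).
It also fails if it takes over 72 s, if anything falls off the work surface, if the arm or the gripper's body presses on something with over 40 N, if the wrist force passes 120 N, or if a joint passes its speed limit or range.

## Working session

There is one attempt and no reset: what is moved stays moved. The work goes in short steps, each a Python script; the robot and the scene stay as the last script left them, time stands still between calls to the robot, and variables do not carry over. Pictures are saved under pics/ and viewed, about 8 in all and at most 12, crops included, and the job is handed in when it is done.

```bash
ls; mkdir -p pics; python3 - <<'E'
from plant import *
import cv2,numpy as np
a,d=get_image("scene");b,e=get_image("top")
np.savez("first.npz",a=a,d=d,b=b,e=e)
cv2.imwrite("pics/scene.png",a[:,:,::-1]);cv2.imwrite("pics/top.png",b[:,:,::-1])
for n in("scene","top"):
    c=get_calibration(n);print(n,np.round(c["intrinsics"],1).tolist(),np.round(c["world_from_camera"],3).tolist())
print(observe())
E
```

```text
pics
scene [[502.3, 0.0, 327.9], [0.0, 502.3, 189.1], [0.0, 0.0, 1.0]] [[-0.853, 0.33, -0.404, 1.046], [0.521, 0.552, -0.651, 0.7], [0.008, -0.766, -0.643, 0.788], [0.0, 0.0, 0.0, 1.0]]
top [[412.6, 0.0, 318.1], [0.0, 412.6, 197.4], [0.0, 0.0, 1.0]] [[0.03, -0.974, 0.226, 0.372], [-1.0, -0.028, 0.012, -0.007], [-0.005, -0.226, -0.974, 1.052], [0.0, 0.0, 0.0, 1.0]]
{'time_s': 0.1, 'q': array([-1.24006370e+00,  2.21148910e-01,  1.52752776e+00, -3.20838361e-05,
        1.39471402e+00, -1.26121741e-01]), 'joint_velocities': array([-0.00090539, -0.00124085, -0.00423049, -0.00031379,  0.00069814,
       -0.00072209]), 'joint_torque': array([ 1.65140791e-03, -4.98243499e+01, -3.90547585e+01, -2.00442669e-04,
        5.63889655e-03,  4.23400570e-05]), 'eef_pos': array([ 0.27549462, -0.56037713,  0.23029119]), 'tcp_rot': array([-1.67935763,  1.56899801,  1.91909504]), 'ft_force': array([ 0.21543954, -0.36683824,  1.70609134]), 'torque': array([ 0.03668214, -0.05024754,  0.03030733]), 'opening': 0.08496313690671246}
```

View pics/top.png

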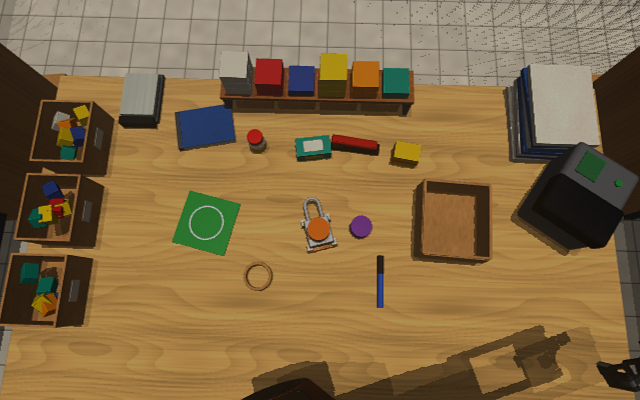

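View pics/scene.png

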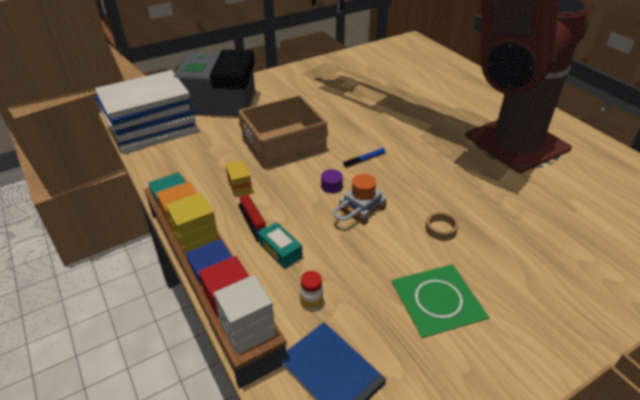

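Top view: the orange cap is at (318,229) on the lock. The shackle points up-image, roughly +x, with its bow at (312,203). The green pad is at (207,222), the carton at (455,221), and the purple decoy at (361,227). Next I'll turn these into positions.

```bash
cat > h.py <<'E'
from plant import *
import cv2,numpy as np
from scipy.spatial.transform import Rotation as R
def ray(name,uv,cal=None):
    c=cal or get_calibration(name);K=np.array(c["intrinsics"]);T=np.array(c["world_from_camera"])
    p=np.array([(uv[0]-K[0,2])/K[0,0],(uv[1]-K[1,2])/K[1,1]])
    if name=="wrist":
        r=np.linalg.norm(p);d=np.r_[p*np.sin(r)/max(r,1e-9),np.cos(r)]
    else: d=np.r_[p,1]
    return T[:3,3],T[:3,:3]@d
def onplane(name,uv,z,cal=None):
    o,d=ray(name,uv,cal);return o+d*(z-o[2])/d[2]
def mask(im,lo,hi): return cv2.inRange(cv2.cvtColor(im,cv2.COLOR_RGB2HSV),lo,hi)
def blob(m,near=None):
    n,l,s,c=cv2.connectedComponentsWithStats(m)
    i=1+(np.argmax(s[1:,4]) if near is None else np.argmin(np.linalg.norm(c[1:]-near,axis=1)+1e3*(s[1:,4]<60)))
    return c[i],s[i],(l==i).astype(np.uint8)
def down(yaw):  # tool x down, jaws (tool y) along yaw
    y=np.array([np.cos(yaw),np.sin(yaw),0]);x=np.array([0,0,-1.])
    return R.from_matrix(np.c_[x,y,np.cross(x,y)]).as_euler("xyz")
E
python3 - <<'E'
from h import *
f=np.load("first.npz");a,b,e,d=f["a"],f["b"],f["e"],f["d"]
def depthpt(name,uv,D):
    o,r=ray(name,uv);u,v=np.int32(np.round(uv));return o+r*np.median(D[v-2:v+3,u-2:u+3])
O=((5,170,140),(14,255,255))
c,s,_=blob(mask(b,*O),(318,229));print("cap top",c,s,onplane("top",c,.085),depthpt("top",c,e))
c,s,_=blob(mask(a,*O),(364,187));print("cap scene",c,s,onplane("scene",c,.078))
c,s,m=blob(mask(b,(45,120,60),(75,255,255)),(207,222));print("pad",c,s,onplane("top",c,.003))
for n,p in dict(cL=(415,180),cR=(491,183),bR=(491,262),bL=(415,257)).items(): print(n,onplane("top",p,.09),depthpt("top",p,e))
print("bow",onplane("top",(311,198),.039)); print("purple",depthpt("top",(361,227),e))
x=cv2.resize(b[180:270,280:390],None,fx=6,fy=6,interpolation=cv2.INTER_CUBIC);cv2.imwrite("pics/lock.png",x[:,:,::-1])
print([np.round(R.from_matrix(np.array([[0,0,0]])if 0 else R.from_euler("xyz",observe()["tcp_rot"]).as_matrix()).as_matrix(),2)])
E
```

```text
cap top [318.17060367 228.52230971] [308 218  22  22 381] [0.52064728 0.00276202 0.085     ] [0.52045849 0.00275006 0.08622535]
cap scene [363.80152672 181.17557252] [353 174  23  15 262] [ 0.51714803 -0.00083418  0.078     ]
pad [205.86838535 222.18453189] [191 207  31  31 737] [0.54136613 0.29349708 0.003     ]
cL [ 0.64482193 -0.22748768  0.09      ] [ 0.67015887 -0.24796644  0.00076062]
cR [ 0.64250409 -0.41002978  0.09      ] [ 0.66732275 -0.44698659  0.00183809]
bR [ 0.45360403 -0.39781451  0.09      ] [ 0.46114709 -0.43380598  0.00145953]
bL [ 0.45992775 -0.22319006  0.09      ] [ 0.46794157 -0.24284048  0.00267054]
bow [0.60479444 0.02358807 0.039     ]
purple [ 0.53522683 -0.10313633  0.03520778]
[array([[-0.  ,  0.44, -0.9 ],
       [ 0.  , -0.9 , -0.44],
       [-1.  , -0.  , -0.  ]])]
```

View pics/lock.png

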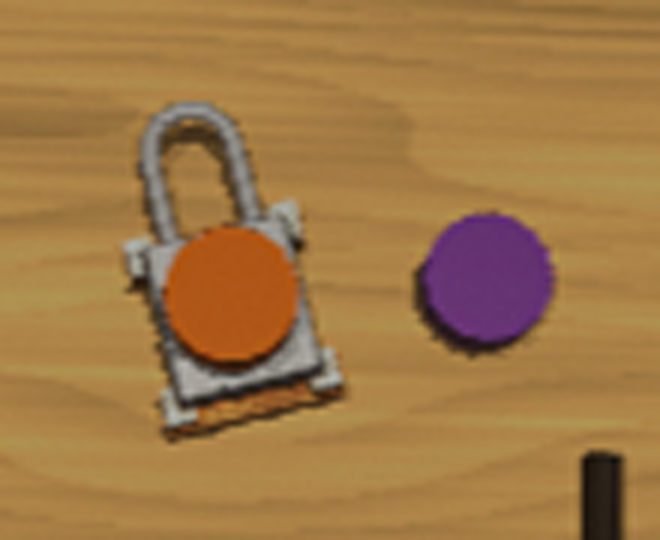

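Measured: cap axis (0.520, 0.002), lock yaw about 0.24, pad (0.541, 0.293), carton about (0.55, -0.315). I'll go above the cap and refine with the wrist camera.

```bash
python3 - <<'E'
from h import *
yaw=.24-np.pi/2
movep([.52,.002,.20],down(yaw))
cal=get_calibration("wrist");w,d=get_image("wrist")
cv2.imwrite("pics/w1.png",w[:,:,::-1])
c,s,_=blob(mask(w,(5,170,100),(14,255,255)));print(c,s,onplane("wrist",c,.085,cal))
print(observe()["q"],observe()["eef_pos"],observe()["time_s"],cal["intrinsics"][0],np.round(cal["world_from_camera"],3).tolist())
E
```

```text
[304.13919129 176.78304821] [ 278  160   59   37 1286] [0.53268749 0.01175673 0.085     ]
[-1.49297407e-01 -6.50181595e-03  1.83202428e+00 -1.90648742e-04
  1.31588857e+00  1.18268929e+00] [0.52016968 0.00117972 0.20007248] 2.35 [309.70691629   0.         312.29546586] [[0.236, -0.92, -0.313, 0.601], [-0.972, -0.223, -0.076, 0.021], [0.0, 0.322, -0.947, 0.341], [0.0, 0.0, 0.0, 1.0]]<sys>:0: UserWarning: Gimbal lock detected. Setting third angle to zero since it is not possible to uniquely determine all angles.
```

View pics/w1.png

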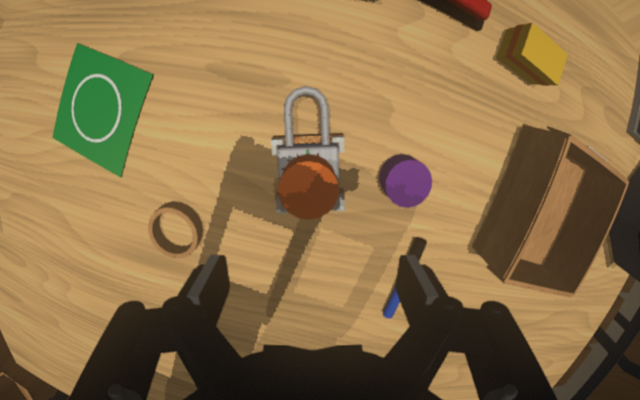

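The wrist view shows the cap at about (308,190), but my mask caught only part of it. I'll use depth to take its top face, then fit the yaw from the shackle legs.

```bash
cat >> h.py <<'E'
def cloud():
    cal=get_calibration("wrist");w,D=get_image("wrist");K=np.array(cal["intrinsics"]);T=np.array(cal["world_from_camera"])
    v,u=np.mgrid[:400,:640];px=(u-K[0,2])/K[0,0];py=(v-K[1,2])/K[1,1];r=np.hypot(px,py)+1e-9
    k=np.tan(np.minimum(r,1.4))/r
    P=np.stack([px*k*D,py*k*D,D],-1)@T[:3,:3].T+T[:3,3];P[(D<=0)|(r>1.3)]=9
    return w,P
E
sed -i '1i import warnings;warnings.filterwarnings("ignore")' h.py
python3 - <<'E'
from h import *
w,P=cloud()
near=np.hypot(P[...,0]-.52,P[...,1])<.05
t=P[near&(abs(P[...,2]-.085)<.004)];print("captop",len(t),t.min(0),t.max(0),cv2.minEnclosingCircle(t[:,:2].astype(np.float32)),np.median(t[:,2]))
# shackle top: z .03-.045, ahead of lock
g=(P[...,2]>.03)&(P[...,2]<.044)&(P[...,0]>.565)&(P[...,0]<.62)&(abs(P[...,1]-.02)<.04)
s=P[g];r=cv2.minAreaRect((s[:,:2]*1000).astype(np.float32));print("shackle",len(s),r,np.median(s[:,2]))
f=P[near&(abs(P[...,2]-.05)<.003)];print("face",len(f),cv2.minAreaRect((f[:,:2]*1000).astype(np.float32)))
E
```

```text
captop 2795 [ 0.49361507 -0.02140651  0.08105478] [0.54723878 0.03236292 0.08558804] ((0.5205603837966919, 0.005441216751933098), 0.027607735246419907) 0.08330445343870563
shackle 875 ((587.0545043945312, 13.293243408203125), (44.080810546875, 66.00601196289062), 0.02341894619166851) 0.03669427950667392
face 905 ((520.9677124023438, 5.7784423828125), (64.89117431640625, 59.76123809814453), 15.851725578308105)
```

```bash
python3 - <<'E'
from h import *
yaw=.27-np.pi/2
gripper_to(.085,30)
movep([.5205,.0045,.12],down(yaw))
print(move_l([.5205,.0045,.053],.08,max_force=15))
gripper_to(.04,25);o=observe();print(o["opening"],o["ft_force"],o["eef_pos"])
move_l([.5205,.0045,.13],.1)
move_l([.5205,.0045,.19],.2)
print(observe()["opening"])
movep([.55,-.315,.19],down(yaw))
move_l([.55,-.315,.10],.15,max_force=15)
gripper_to(.085);hold(.2)
move_l([.55,-.315,.20],.2)
o=observe();print(o["time_s"],o["opening"],o["ft_force"])
w,_=get_image("wrist");b,_=get_image("top")
cv2.imwrite("pics/w2.png",w[:,:,::-1]);cv2.imwrite("pics/t2.png",b[150:300,170:510,::-1].repeat(2,0).repeat(2,1))
c,s,_=blob(mask(b,(5,170,60),(14,255,255)),(455,221));print(c,s,onplane("top",c,.04))
E
```

```text
False
0.051899421710847236 [-0.30646458 -0.10533316  2.27177379] [0.5209622  0.00442125 0.0535745 ]
0.052235999761894976
9.0167 0.08510712981345502 [-0.23231259  0.19828266 -0.10334086]
[443.80588235 224.34411765] [434 212  25  24 340] [ 0.54703939 -0.30754037  0.04      ]
```

View pics/w2.png

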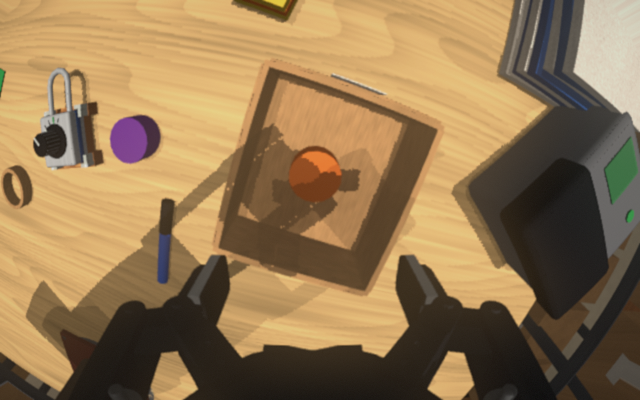

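The cap lies in the carton at (315,175) and the dial is exposed. Next, a close look at the dial.

```bash
python3 - <<'E'
from h import *
yaw=.27-np.pi/2
movep([.45,-.01,.19],down(yaw))
w,P=cloud()
n=np.hypot(P[...,0]-.521,P[...,1]-.005)<.05
t=P[n&(abs(P[...,2]-.0795)<.004)];print("grip top",len(t),np.median(t,0),cv2.minEnclosingCircle(t[:,:2].astype(np.float32)))
f=P[n&(abs(P[...,2]-.05)<.003)];print("face",cv2.minAreaRect((f[:,:2]*1000).astype(np.float32)))
v,u=np.where(n&(P[...,2]>.02));print(u.min(),u.max(),v.min(),v.max())
# white line on disc: bright pixels
hsv=cv2.cvtColor(w,cv2.COLOR_RGB2HSV)
np.savez("d.npz",w=w,P=P)
x=w[v.min()-5:v.max()+5,u.min()-5:u.max()+5];cv2.imwrite("pics/d1.png",cv2.resize(x,None,fx=5,fy=5,interpolation=cv2.INTER_CUBIC)[:,:,::-1]);print(x.shape)
E
```

```text
grip top 923 [0.52064843 0.00552947 0.07842126] ((0.5207657217979431, 0.005380314774811268), 0.014796818606555462)
face ((520.3043212890625, 5.406898498535156), (65.71187591552734, 59.02860641479492), 16.15677261352539)
277 354 58 148
(100, 87, 3)
```

View pics/d1.png

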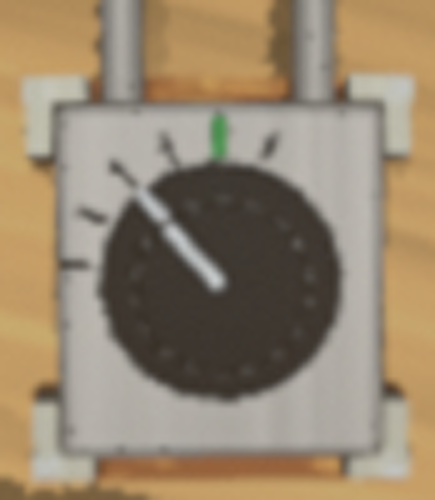

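The white line stands at the third tick (0.72), and the green mark is two ticks further clockwise, so the dial needs +0.72 rad. Dial axis (0.5207, 0.0054), lock yaw about 0.28.

```bash
python3 - <<'E'
from h import *
yaw=.28
movep([.5207,.0054,.13],down(yaw))
print(move_l([.5207,.0054,.0575],.08,max_force=15))
gripper_to(.02,50);o=observe();print(o["opening"],o["ft_force"],o["torque"],o["q"])
q0=np.array(o["q"])
for k in range(1,25):
    q=q0.copy();q[5]+=.03*k;set_joints(q);o=observe();print(round(.03*k,2),round(o["q"][5]-q0[5],3),round(o["torque"][2],3),end=" | ")
print(o["time_s"],o["opening"],o["ft_force"])
gripper_to(.06);hold(.2)
p=observe()["eef_pos"];move_l([p[0],p[1],.13],.15)
movep([.45,-.01,.19],down(.27-np.pi/2))
w,P=cloud();x=w[50:160,265:365];cv2.imwrite("pics/d2.png",cv2.resize(x,None,fx=5,fy=5,interpolation=cv2.INTER_CUBIC)[:,:,::-1])
print(observe()["time_s"])
E
```

```text
False
0.026339894854591442 [-2.65182644 -1.53396765  5.17707447] [0.01007958 0.35704666 0.0004291 ] [-1.41178589e-01  1.72575310e-01  1.93434241e+00 -2.17891286e-04
  1.03481000e+00 -4.21192284e-01]
0.03 0.029 0.034 | 0.06 0.059 0.087 | 0.09 0.089 0.082 | 0.12 0.119 0.06 | 0.15 0.149 0.04 | 0.18 0.179 -0.0 | 0.21 0.209 -0.057 | 0.24 0.239 -0.006 | 0.27 0.269 -0.067 | 0.3 0.299 -0.045 | 0.33 0.329 -0.068 | 0.36 0.359 -0.048 | 0.39 0.389 0.005 | 0.42 0.419 0.102 | 0.45 0.449 0.033 | 0.48 0.479 0.026 | 0.51 0.509 0.06 | 0.54 0.539 0.03 | 0.57 0.569 0.009 | 0.6 0.599 -0.049 | 0.63 0.629 -0.012 | 0.66 0.659 -0.093 | 0.69 0.689 -0.046 | 0.72 0.719 -0.092 | 19.3833 0.02583520602238482 [-0.49039532 -0.97997066  3.10524225]
21.4833
```

View pics/d2.png

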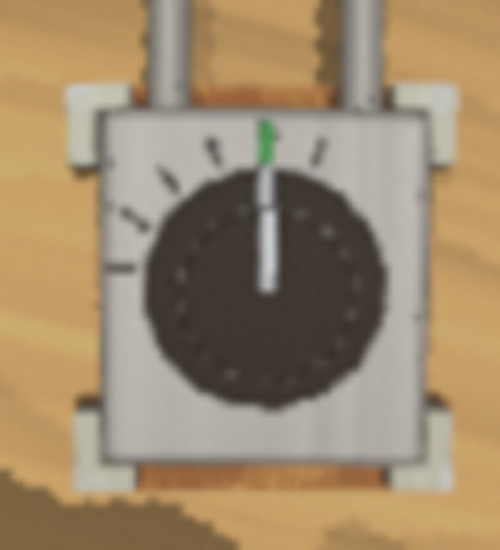

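Two clicks felt and the line is at the green mark. Next, pull the shackle.

```bash
python3 - <<'E'
from h import *
th=.28;ux=np.array([np.cos(th),np.sin(th),0]);c=np.array([.5207,.0054,0]);yaw=th-np.pi/2
s=c+.064*ux
gripper_to(.075)
movep(s+[0,0,.12],down(yaw))
print(move_l(s+[0,0,.014],.1,max_force=15))
gripper_to(.03,50);o=observe();print(o["opening"],o["ft_force"],o["eef_pos"])
p=np.array(o["eef_pos"]);print(move_l(p+.026*ux,.03,max_force=20))
hold(.3);o=observe();print(o["ft_force"],(o["eef_pos"]-p)@ux,o["time_s"])
gripper_to(.075);hold(.1)
p=np.array(observe()["eef_pos"]);move_l(p+[0,0,.12],.15)
movep([.45,-.01,.19],down(yaw))
w,P=cloud()
n=np.hypot(P[...,0]-.521,P[...,1]-.005)<.05
t=P[n&(abs(P[...,2]-.0795)<.004)];print("grip top",cv2.minEnclosingCircle(t[:,:2].astype(np.float32)))
f=P[n&(abs(P[...,2]-.05)<.003)];print("face",cv2.minAreaRect((f[:,:2]*1000).astype(np.float32)))
g=(P[...,2]>.028)&(P[...,2]<.046)&(P[...,0]>.57)&(P[...,0]<.68)&(abs(P[...,1]-.02)<.05)
print("bow reach",np.percentile((P[g]-c)@ux,99.5))
cv2.imwrite("pics/s1.png",w[:,:,::-1]);print(observe()["time_s"])
E
```

```text
False
0.04216215895992686 [-0.86106375  0.0667461   4.07902567] [0.58278051 0.02306257 0.01480429]
False
[-9.02643554 -4.4142369   3.59538206] 0.023394655452876997 25.3833
grip top ((0.5216904878616333, 0.0059146280400455), 0.014855911023914814)
face ((521.8191528320312, 6.111717224121094), (64.80587768554688, 59.51404571533203), 16.157712936401367)
bow reach 0.10635834066983055
27.6333
```

View pics/s1.png

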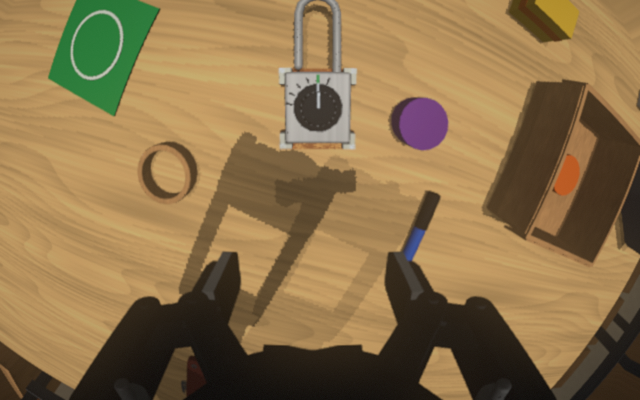

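The shackle moved about 22 mm and hit the stop at about 10 N, against 3 N friction. Its bow is cropped in this view, so I'll check it again from the top camera. Now lift and present.

```bash
python3 - <<'E'
from h import *
th=.28;yaw=th-np.pi/2;ux=np.array([np.cos(th),np.sin(th),0])
c=np.array([.5215,.0058,0])+.003*ux
gripper_to(.085)
movep(c+[0,0,.13],down(yaw))
print(move_l(c+[0,0,.0155],.08,max_force=12))
gripper_to(.05,80);o=observe();print(o["opening"],o["ft_force"],o["eef_pos"])
p=np.array(o["eef_pos"]);move_l(p+[0,0,.05],.06);move_l(p+[0,0,.115],.12)
o=observe();print(o["opening"],o["ft_force"],o["torque"])
goal=np.array([.541,.293,0])+.003*ux+[0,0,.13]
move_l(goal,.12);hold(.5)
o=observe();print(o["opening"],o["ft_force"],o["eef_pos"],o["time_s"])
a,d=get_image("scene");b,e=get_image("top")
o_,r=ray("top",(0,0));cv2.imwrite("pics/end.png",np.hstack([cv2.resize(a[200:360,330:530],(400,320)),cv2.resize(b[130:290,140:340],(400,320))])[:,:,::-1])
w,P=cloud();n=np.hypot(P[...,0]-.541,P[...,1]-.293)<.06
t=P[n&(P[...,2]>.186)&(P[...,2]<.2)];print("dialtop",len(t),np.median(t,0) if len(t) else 0)
f=P[n&(P[...,2]>.155)&(P[...,2]<.172)];f=f[abs(f[:,2]-np.median(f[:,2]))<.004];A=np.c_[f[:,:2]-f[:,:2].mean(0),np.ones(len(f))];print("face",len(f),np.median(f,0),"slope",np.linalg.lstsq(A,f[:,2],rcond=None)[0])
E
```

```text
False
0.05889526319962528 [-2.3202455   0.25346345  5.6204596 ] [0.52478076 0.00647132 0.01624627]
0.058960075431433515 [ 0.21258392 -0.07713018 -4.79720539] [ 0.01903924  0.05590862 -0.00895371]
0.05890112429013777 [ 0.44208065 -0.2712536  -4.79530958] [0.5438756  0.29381402 0.13000679] 35.05
dialtop 7603 [0.55087385 0.29592654 0.19074646]
face 10884 [0.55859317 0.30027391 0.16218919] slope [-0.02116073 -0.00581186  0.16258489]
```

View pics/end.png

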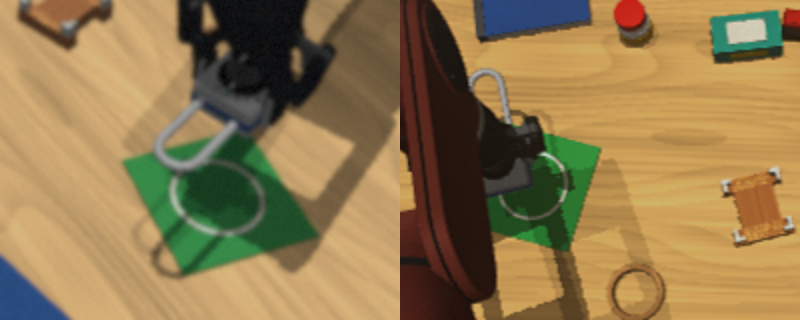

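The lock is held level, the dial faces up, and the holder is empty. I'll check the shackle's reach, then hand in.

```bash
python3 - <<'E'
from h import *
th=.28;ux=np.array([np.cos(th),np.sin(th),0]);c=np.array([.541,.293,0])
w,P=cloud();g=(P[...,2]>.135)&(P[...,2]<.162)
x=(P[g]-c)@ux;y=(P[g]-c)[:,1]*ux[0]-(P[g]-c)[:,0]*ux[1]
k=(abs(y)<.03)&(x>.03)&(x<.16);v,u=np.where(g);print("bow reach",np.percentile(x[k],99.5),"min row",v[k].min())
# top camera: grey bow tip on plane z=.154
b,_=get_image("top");m=mask(b,(0,0,110),(180,60,255))[160:185,172:200];vv,uu=np.where(m>0)
tip=(uu[vv==vv.min()].mean()+172,vv.min()+160);print("top tip",tip,(onplane("top",tip,.152)-c)@ux)
job_done();print(observe()["time_s"],observe()["ft_force"])
E
```

```text
bow reach 0.11191310867325821 min row 28
top tip (np.float64(183.0), np.int64(164)) 0.11115845740711293
the job is handed in; nothing more can be done
the job is handed in; nothing more can be done
```

The job is handed in at about 35 s of the 72 s allowed. The robot is holding the open lock level, dial up, about 15 cm above the middle of the green pad.

- **Cap:** the orange cap came off cleanly. I let it go in the carton and saw it lying there, and it was still there in a later picture.
- **Dial:** it started at 0.72. I turned it 0.72 rad clockwise and felt two clicks. A picture then showed the white line at the green mark.
- **Shackle:** I pulled it to its stop, about 22 mm of travel with about 10 N at the end. Just before hand-in, two cameras put the bow tip 111 to 112 mm from the lock's centre. It should be 92 mm shut and 114 mm fully open, so it is about 20 mm out.
- **Presenting:** the fingers held a steady 58.9 mm opening on the lock. The face sloped about 0.02 rad. Lock centre about 0.147 m above the bench, from the face height. The horizontal position comes from the grasp and the TCP pose, which puts it within a few mm of the pad's centre.

**Disagreements:**
- The wrist-camera points for the dial top were about 10 mm from that spot. I put this down to the partly hidden view; it is well inside the 60 mm allowed.
- An early shackle reading of 106 mm was cut off by the picture edge.

The bystanders I could see looked undisturbed, but I did not measure each one's position.

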